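# Set the polariser ring to the index and switch on the lamp

## Task

Get the light base ready for viewing: gently push the dark steel lever of its polariser ring around until the pointer at the lever's end lines up with the nose of the black index wedge on the scale, then press the round lamp button on the same base fully down with a fingertip and let it come up again. Only push and press, do not grip or lift anything; leave the index wedge, the sample dish on the window and everything else on the bench where they are.

Things in the scene. Friction and masses are not known exactly. Their poses are not given: they have to be found in the camera images.
- light_base: Fixed low grey box on the bench, 240 (x) x 300 (y) x 50 mm high; origin at the centre of its underside, its front faces its own -x. On its top lies a round white scale plate (radius 112 mm, 4 mm thick, top 54 mm above the bench, black tick every 10 degrees on its -x side) and in the middle of that a white round window (radius 37 mm, top 68 mm above the bench), with the turning ring around it.
- ring_axis (a point): Point on the vertical turning axis of the ring and of the index wedge, at the top of the scale plate, 54 mm above the bench; 30 mm to the -y side of the base's centre, in the base's frame.
- ring (a joint): Angle of the polariser ring (rad). At 0 its lever points along the base's own -x (front); it grows counterclockwise seen from above (lever moves towards the base's -y side). Stops at -1.3 and 1.3. It starts between -1.1 and -0.4, well short of the index. Light friction (0.12 N m, about 2 N at the post), stays where it is left. Pushing the lever or ring with more than 20 N is not gentle.
- lever_post (a point): Middle of the upright dark steel post on the lever, the place to push: 10 mm in diameter, 70 mm from the ring's axis, rising from the flat lever (top 64 mm above the bench) to 100 mm above the bench; this point is 82 mm above the bench. The dark ring itself (radius 40 to 55 mm) is 66 mm high.
- lever_pointer (a point): Tip of the pointer at the outer end of the lever, 90 mm from the ring's axis, 61.5 mm above the bench.
- index (a joint): Angle of the black index wedge on the same axis and with the same zero and direction as joint ring: the ring is set when the two angles are equal. It is stiff (0.6 N m) and must stay where it is; it stands between 0.05 and 1.1.
- index_nose (a point): Nose of the index wedge: a black wedge, 18 mm wide and 30 mm long, 8 mm high (top 62 mm above the bench), lying on the edge of the scale plate and pointing at the ring's axis. This point is 90 mm from the axis, 61.5 mm above the bench: with the ring set, the pointer's tip meets it.
- lamp_button (a joint): Travel of the lamp button (m): 0 up, 0.006 fully down; a spring brings it back, 5 N push it fully down.
- lamp_button_top (a point): Centre of the top of the round white lamp button, 28 mm in diameter, in a grey housing on the base's top, 70 mm to the front (-x) and 115 mm to the left (+y) of the base's centre in the base's frame. It is pressed straight down.
- dish: Glass sample dish, 56 mm in diameter, 14 mm high, standing loose on the window in the middle of the ring; origin at the centre of its underside. Leave it.
- vial: Capped amber vial, 24 mm in diameter, 45 mm high, standing loose on the base's top on the button's side, towards the rear. Leave it.
- beaker: Glass beaker, 68 mm in diameter, 85 mm high, beside the base on its -y side. Leave it.
- slide_box: Grey slide box, 85 x 100 x 26 mm, beside the base on its +y side. Leave it.
- marker: Marker pen, about 135 mm long, lying beside the base on its -y side, near the front. Leave it.
- flask: Conical glass flask, 76 mm in diameter, 109 mm high, behind the base (+x). Leave it.

How it is judged:
On the way, in this order (a step that is already met when the one before it is completed fails the run):
1. the lever's pointer stands still at the nose of the index (horizontal distance between lever_pointer and index_nose below 0.004 m and velocity of joint ring between -0.05 and 0.05 rad/s), for 0.3 s.
2. with the ring set, the lamp button is pressed down (value of joint lamp_button above 0.0045 m and horizontal distance between lever_pointer and index_nose below 0.004 m), for 0.05 s.
At the end, for the whole second after the job is handed in: The tip of the lever's pointer is within 4 mm of the nose of the index wedge and at rest, the lamp button has been pressed after that (4.5 of its 6 mm) and is up again, the index is within 5 mm, the dish within 15 mm and all other things within 20 mm of where they were (all of step 1 and value of joint lamp_button below 0.0015 m and distance of index_nose from where it was at the start of the episode below 0.005 m and distance of dish from where it was at the start of the episode below 0.015 m and distance of each of vial, beaker, slide_box, marker, flask from where it was at the start of the episode below 0.02 m); the robot touches nothing.
It fails at once if the lever is pushed or gripped with more than 20 N (contact force between the fingers and ring above 20 N).
It fails at once if the index wedge is moved by more than 5 mm (distance of index_nose from where it was at the start of the episode above 0.005 m).
It fails at once if the sample dish is shifted or lifted by more than 15 mm (distance of dish from where it was at the start of the episode above 0.015 m).
It fails at once if a bystander is shifted, lifted or knocked over (distance of any of vial, beaker, slide_box, marker, flask from where it was at the start of the episode above 0.02 m or angle between any of vial, flask, beaker's own z axis and vertical above 0.6 rad).
It also fails if it takes over 42 s, if anything falls off the work surface, if the arm or the gripper's body presses on something with over 40 N, if the wrist force passes 120 N, or if a joint passes its speed limit or range.

## Robot

A 7-joint arm with a two-finger parallel gripper is mounted at the origin on the work surface. World frame = base frame: x ahead of the robot, y to its left, z up, the work surface at z = 0. Lengths are in m, angles in rad, forces in N, time in s.
With the tool pointing down it reaches from about 0.4 to 0.85 m from the base axis. Payload 10.4 kg.
Tool frame: the origin (TCP) lies at the very end of the fingers, on their centre line; the grasp point (between the pads) lies 19 mm behind it; x points along the fingers, z is the direction in which the jaws open and shut, and the axes are right-handed (so a half turn about x gives the same grasp; the last joint's range is limited). The gripper opens to 85 mm and grips with 20 to 120 N. Pads are 22 mm wide; open, the fingers measure 114 mm over their backs; the gripper's body (76 mm by 85 mm) begins 54 mm behind the grasp point. The pads swing forward as they close: fully open they stand 13 mm farther back than shut.
Start: joints at [-1.254, 0.332, -0.065, 1.46, 0.022, 1.35, -0.088], TCP at [0.208, 0.589, 0.231] pointing down, gripper open.
Joint ranges: [-2.6, 2.6], [-0.5, 2.12], [-1.47, 1.34], [0.16, 2.42], [-1.27, 4.41], [0.06, 2.06], [-2.6, 2.6]. Speed limits (rad/s): [2.22, 2.22, 2.79, 2.79, 3.14, 3.14, 3.14].

## Interface

Orientations are given as a unit quaternion [x, y, z, w].
In Python, from workcell import readout, camera, manip gives the robot as it stands.
- The arm moves only by the shell command python3 -m inch 'ROWS' [FORCE]. ROWS is JSON, a list of rows, each a list of 3 entries, a list of its own where there are three numbers: the turn, a rotation vector about the tool's x, y, z in degrees, then the shift along the tool's x, y, z in mm, then the closure, from 0 (fully open) to 1 (shut). In form: [[[wx, wy, wz], [dx, dy, dz], hand], ...]. A call has 1 to 10 rows; each row is the pose to reach, as a shift and turn from the pose measured when the call began, along the tool's axes at that moment; what a row does not reach only later rows make up. A row lasts 1/8 s, in which the tool goes at most 62.5 mm and 10.7 degrees, less where a joint would pass 70% of its speed; a pose out of reach is approached as far as the arm can. A call with a gripper value outside its range is refused whole. The fingers move at their own pace and stop on an object; FORCE is the grip in N (left out, the last holds). Time passes only in rows, so rows that repeat a pose let the fingers close. It gives the time, the measured TCP pose, the force and the opening at its end, in the units of the state.
- readout.get_obs(): the state, without advancing time (a new reading comes with each control period).
- camera(name): name is "side" or "top"; returns a dict with "pixels" (400x640x3 uint8, red, green, blue), "range_z" (400x640 float32, m along the optical axis (not along the pixel's ray), 0 where there is no reading), "intrinsics" (3x3 intrinsics, pixels), "extrinsics" (4x4, takes a point from world to camera coordinates). Camera axes: x right, y down, z forward; pixel columns grow to the right and rows downward; lengths in m; the calibration is good to about 2 mm. A picture is of the moment at which its call begins.
- manip.hand_in(): hands the job in, once; it reports no verdict.
The state is a dict: "clock": time; "joint_pos": joint angles; "joint_velocities": joint speeds; "tau": joint torques, N m; "position": TCP position; "ee_rot": TCP orientation; "ft_force": force on the tool from outside, world axes, zero at the start; "torque": the same for the moment, N m; "grip_width": opening from 0.0 (shut) to 1.0 (fully open).
Only numpy, scipy, OpenCV 4.12 (cv2) and the standard library are available. Lean on these libraries where they do the work, as an engineer would, in place of code of your own. Each camera call takes 0.05 s, during which the arm holds its last target.

## Working session

There is one attempt and no reset: what is moved stays moved. The work goes in short steps, Python scripts to look and compute and a shell command to move; the robot and the scene stay as the last step left them, time stands still between calls to the robot, and variables do not carry over. Pictures are saved under pics/ and viewed, and the job is handed in when it is done.

```bash
mkdir -p pics; ls; python3 - <<'E'
from workcell import readout, camera, manip
import cv2,numpy as np
o=readout.get_obs()
for k,v in o.items(): print(k,np.round(v,4))
for n in("top","side"):
    c=camera(n); cv2.imwrite(f"pics/{n}0.png",c["pixels"][:,:,::-1]); np.savez(f"{n}0.npz",**c)
    print(n,c["intrinsics"].round(1).tolist(),c["extrinsics"].round(4).tolist())
E
```

```text
pics
clock 0.0
joint_pos [-1.2536  0.3329 -0.0647  1.461   0.0216  1.3499 -0.0885]
joint_velocities [ 0.0002 -0.0013 -0.0014 -0.0008 -0.0007 -0.0003  0.0007]
tau [-6.00000e-04 -6.25444e+01  4.89000e-02 -3.91603e+01  1.63000e-02
  9.90000e-03  0.00000e+00]
position [0.2082 0.5889 0.2305]
ee_rot [-0.4086  0.5777  0.408   0.5769]
ft_force [-0.4292  1.083  -0.3527]
torque [ 0.0441 -0.0353 -0.0211]
grip_width 1.0005
top [[493.3, 0.0, 334.4], [0.0, 493.3, 203.3], [0.0, 0.0, 1.0]] [[0.1321, -0.9912, -0.0007, -0.0429], [-0.9713, -0.1293, -0.1997, 0.5913], [0.1979, 0.027, -0.9799, 0.9952], [0.0, 0.0, 0.0, 1.0]]
side [[403.4, 0.0, 323.3], [0.0, 403.4, 195.7], [0.0, 0.0, 1.0]] [[-0.7053, -0.7089, -0.0076, 0.4414], [-0.5631, 0.5666, -0.6016, 0.357], [0.4308, -0.42, -0.7988, 0.6655], [0.0, 0.0, 0.0, 1.0]]
```

View pics/top0.png

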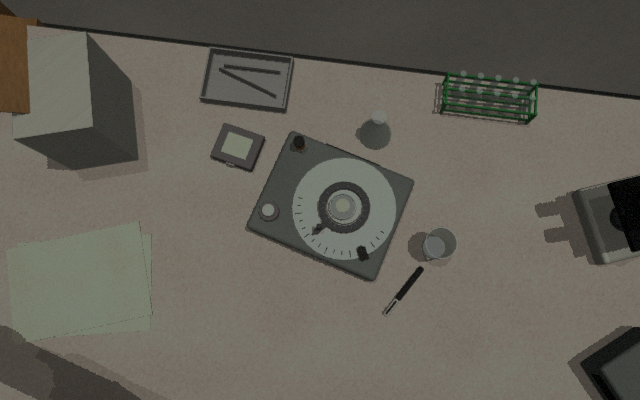

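View pics/side0.png

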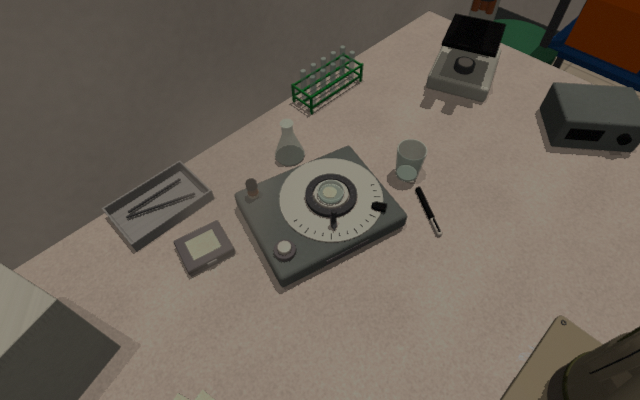

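```bash
cat > h.py <<'E'
import numpy as np,cv2
def cast(c,u,v,z):
    K,E=c["intrinsics"],c["extrinsics"];R,t=E[:3,:3],E[:3,3]
    p=np.atleast_2d(np.c_[np.ravel(u),np.ravel(v)]).astype(float)
    d=np.c_[p,np.ones(len(p))]@np.linalg.inv(K).T@R; o=-R.T@t
    s=(z-o[2])/d[:,2]; return o+s[:,None]*d
def proj(c,P):
    K,E=c["intrinsics"],c["extrinsics"];q=np.atleast_2d(P)@E[:3,:3].T+E[:3,3];q=q@K.T;return q[:,:2]/q[:,2:]
def depthpt(c,u,v):
    K,E=c["intrinsics"],c["extrinsics"];z=c["range_z"][v,u]
    return E[:3,:3].T@(np.linalg.inv(K)@[u,v,1]*z-E[:3,3])
E
python3 - <<'E'
import numpy as np,cv2
from h import *
for n,box in (("top",(235,120,425,290)),("side",(225,140,415,290))):
    c=np.load(n+"0.npz"); im=c["pixels"][:,:,::-1]
    x0,y0,x1,y1=box
    cr=cv2.resize(im[y0:y1,x0:x1],None,fx=4,fy=4,interpolation=cv2.INTER_CUBIC)
    cr=cv2.convertScaleAbs(cr,alpha=1.5)
    cv2.imwrite(f"pics/{n}0c.png",cr[:600,:800])
    hsv=cv2.cvtColor(im,cv2.COLOR_BGR2HSV)
    m=((hsv[...,2]>125)).astype(np.uint8)*255
    mm=np.zeros_like(m);mm[y0:y1,x0:x1]=m[y0:y1,x0:x1]
    cs,_=cv2.findContours(mm,cv2.RETR_EXTERNAL,cv2.CHAIN_APPROX_NONE)
    for k in sorted(cs,key=cv2.contourArea)[-3:]:
        print(n,cv2.contourArea(k),cv2.boundingRect(k))
        h=cv2.convexHull(k)[:,0]; 
        P=cast(c,h[:,0],h[:,1],0.054)[:,:2]
        A=np.c_[2*P,np.ones(len(P))];s=np.linalg.lstsq(A,(P**2).sum(1),rcond=None)[0]
        r=np.sqrt(s[2]+s[0]**2+s[1]**2);print(" circle",s[:2],r,np.abs(np.hypot(*(P-s[:2]).T)-r).max())
E
```

```text
top 88.5 (236, 136, 16, 22)
 circle [0.69297508 0.2523565 ] 0.02158084116849038 0.004892234918336982
top 99.5 (329, 190, 32, 33)
 circle [0.59008858 0.01547907] 0.03488219468834665 0.0017873153768694083
top 5020.0 (293, 158, 103, 101)
 circle [0.58748034 0.01497465] 0.10984295958952925 0.0010361171088893728
side 99.5 (278, 241, 13, 11)
 circle [0.56786413 0.16676442] 0.012460542401326468 0.0003486085260215946
side 17216.0 (225, 140, 190, 150)
 circle [0.61700099 0.04962419] 0.26655287296966546 0.03430457288949709
```

View pics/top0c.png

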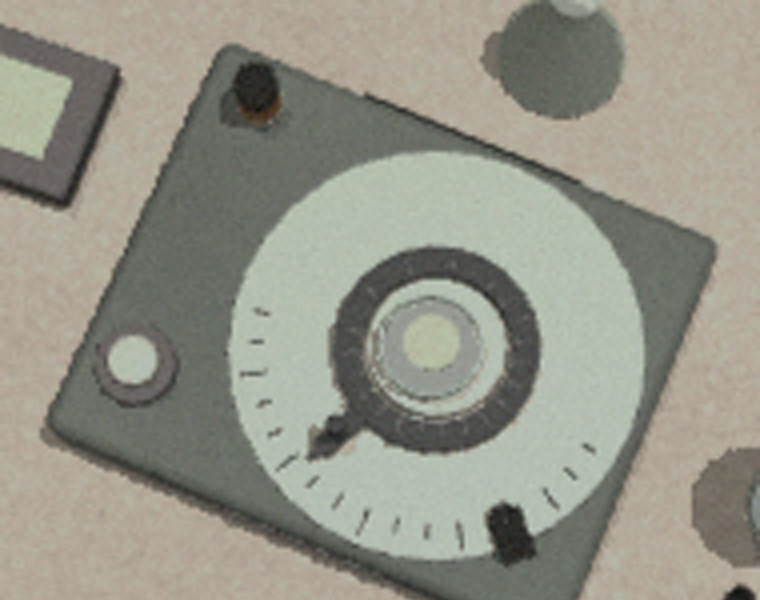

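View pics/side0c.png

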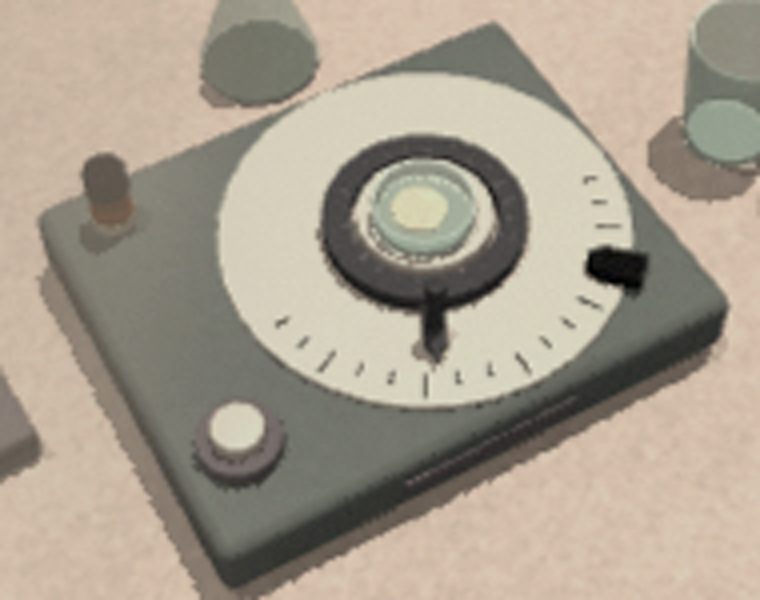

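```bash
python3 - <<'E'
import numpy as np,cv2
from h import *
ax=np.array([.5875,.0150])
pts={"top":{"tip":(312.3,234.7,.0615)},"side":{"tip":(333,230,.0615)}}
W={"top":(350,240,380,265),"side":(365,195,390,218)}
B={"top":(254,196,285,226),"side":(270,235,300,265)}
for n in ("top","side"):
    c=np.load(n+"0.npz"); im=c["pixels"][:,:,::-1].copy(); g=im.max(2)
    x0,y0,x1,y1=W[n]; m=np.zeros_like(g); m[y0:y1,x0:x1]=(g[y0:y1,x0:x1]<42)*255
    cs,_=cv2.findContours(m,cv2.RETR_EXTERNAL,cv2.CHAIN_APPROX_NONE);k=max(cs,key=cv2.contourArea)
    yy,xx=np.nonzero(cv2.drawContours(np.zeros_like(g),[k],0,255,-1))
    P=cast(c,xx,yy,.060)[:,:2]; ce=P.mean(0); d=ce-ax; r=np.hypot(*(P-ax).T)
    print(n,"wedge px",xx.mean(),yy.mean(),len(xx),"ctr",ce,"r",np.hypot(*d),"ang",np.degrees(np.arctan2(d[1],d[0])),"r range",r.min(),r.max())
    u,v,z=pts[n]["tip"];q=cast(c,u,v,z)[0,:2];d=q-ax;print("  tip",q,np.hypot(*d),np.degrees(np.arctan2(d[1],d[0])))
    # button
    x0,y0,x1,y1=B[n]; m=np.zeros_like(g); m[y0:y1,x0:x1]=(g[y0:y1,x0:x1]>110)*255
    cs,_=cv2.findContours(m,cv2.RETR_EXTERNAL,cv2.CHAIN_APPROX_NONE);k=max(cs,key=cv2.contourArea)
    M=cv2.moments(k);u,v=M["m10"]/M["m00"],M["m01"]/M["m00"]
    print("  button px",u,v,cv2.contourArea(k),"depth pt",depthpt(c,int(round(u)),int(round(v))), "med z",np.median([depthpt(c,int(u)+i,int(v)+j)[2] for i in(-1,0,1) for j in (-1,0,1)]))
    pts[n]["b"]=(u,v)
    # dark pixels of the base? base corners by hand for yaw
for z in (.06,.065,.07,.075): 
    print(z,[cast(np.load(n+"0.npz"),*pts[n]["b"],z)[0,:2].round(4) for n in("top","side")])
c=np.load("top0.npz")
K=cast(c,[290.5,413.5,247.5],[132,181,228],.05)[:,:2];print(K)
e1=K[1]-K[0];e2=K[2]-K[0];print(np.hypot(*e1),np.hypot(*e2),np.degrees(np.arctan2(e1[1],e1[0])),np.degrees(np.arctan2(e2[1],e2[0])))
E
```

```text
top wedge px 362.1875 253.1875 112 ctr [ 0.49382314 -0.03620799] r 0.10675960254971364 ang -151.336998966502 r range 0.09160496475460782 0.12176758676738765
  tip [0.51843905 0.07275358] 0.0900271694437141 140.09528322413323
  button px 267.7638095238095 209.46666666666664 87.5 depth pt [0.5589513  0.1725159  0.07092824] med z 0.07132555884909574
side wedge px 379.344262295082 206.7295081967213 122 ctr [ 0.49380775 -0.03497552] r 0.1061875202870448 ang -151.92450412740445 r range 0.08994649663840129 0.1199922640422106
  tip [0.52184302 0.07522834] 0.08909709351409252 137.46927947186012
  button px 283.8582554517134 246.17133956386292 107.0 depth pt [0.55870674 0.17253453 0.07223214] med z 0.07287706198277151
0.06 [array([0.5598, 0.1746]), array([0.5646, 0.1691])]
0.065 [array([0.5589, 0.1738]), array([0.5622, 0.1707])]
0.07 [array([0.5581, 0.173 ]), array([0.5597, 0.1723])]
0.075 [array([0.5572, 0.1722]), array([0.5573, 0.1739])]
[[ 0.74135298  0.15398165]
 [ 0.6657126  -0.12838672]
 [ 0.51594602  0.21276064]]
0.2923240684834257 0.23294477266550268 -104.99621397574329 165.3845587958643
```

```bash
cat >> h.py <<'E'
from scipy.spatial.transform import Rotation as Ro
def delta(pos,yawy,o):
    "row (turn about tool x deg, shift mm) to reach TCP pos, tool x down, tool y at world yaw deg"
    R=Ro.from_quat(o["ee_rot"]); y=np.array([np.cos(np.radians(yawy)),np.sin(np.radians(yawy)),0]);x=np.array([0,0,-1.])
    T=Ro.from_matrix(np.c_[x,y,np.cross(x,y)])
    return (R.inv()*T).as_rotvec(degrees=True).round(1), (R.inv().apply(np.array(pos)-o["position"])*1e3).round(1)
E
python3 - <<'E'
from h import *
from workcell import readout
o=readout.get_obs();R=Ro.from_quat(o["ee_rot"]).as_matrix();print(R.round(3))
print(np.degrees(np.arctan2(R[1],R[0])))
for y in(50,230):print(y,delta([.5506,.080,.19],y,o))
c=np.load("top0.npz")
for p in [(137,160),(90,35),(50,165)]:print(p,depthpt(c,*p))
E
```

```text
[[-0.    -0.943  0.333]
 [-0.001  0.333  0.943]
 [-1.    -0.    -0.001]]
[-106.04663688  160.52914439   70.52913889]
50 (array([ 1.105e+02, -0.000e+00,  1.000e-01]), array([  41.1, -492.4, -365.7]))
230 (array([-69.5,  -0.1,  -0. ]), array([  41.1, -492.4, -365.7]))
(137, 160) [ 0.64548916  0.5026283  -0.00278348]
(90, 35) [ 9.39632060e-01  6.81622626e-01 -3.04279582e-04]
(50, 165) [ 6.06798720e-01  6.97405834e-01 -4.06584561e-04]
```

```bash
python3 -m inch '[[[10,0,0],[0,-50,-37],1],[[20,0,0],[0,-99,-73],1],[[30,0,0],[4,-148,-110],1],[[40,0,0],[8,-197,-146],1],[[50,0,0],[12,-246,-183],1],[[60,0,0],[18,-295,-219],1],[[70,0,0],[24,-345,-256],1],[[80,0,0],[30,-394,-293],1],[[90,0,0],[36,-443,-329],1],[[100,0,0],[41,-480,-356],1]]' 30; python3 - <<'E'
from h import *
from workcell import readout
o=readout.get_obs();print(o["joint_pos"])
print(delta([.5506,.080,.19],50,o)); print(delta([.5506,.080,.077],50,o))
E
```

```text
clock: 1.35
position: [0.5429, 0.0906, 0.1898]
ee_rot: [0.182, 0.683, -0.183, 0.683]
ft_force: [-0.2, 0.9, -0.8]
grip_width: 0.001
[-0.68048607  0.20246842  0.49175562  1.74112474 -0.09945747  1.22374983
 -0.68512008]
(array([10.1,  0. ,  0.1]), array([-0.2, -5.3, 11.9]))
(array([10.1,  0. ,  0.1]), array([112.8,  -5.2,  11.8]))
```

```bash
python3 -m inch '[[[10,0,0],[0,-5.3,11.9],1],[[10,0,0],[25,-5.3,11.9],1],[[10,0,0],[50,-5.3,11.9],1],[[10,0,0],[75,-5.3,11.9],1],[[10,0,0],[95,-5.3,11.9],1],[[10,0,0],[108,-5.3,11.9],1],[[10,0,0],[113,-5.3,11.9],1],[[10,0,0],[113,-5.3,11.9],1]]'; python3 - <<'E'
from h import *
from workcell import readout,camera
for n,(x0,y0,x1,y1) in (("top",(235,120,425,270)),("side",(225,140,415,290))):
    c=camera(n); np.savez(n+"1.npz",**c); im=c["pixels"][:,:,::-1]
    cv2.imwrite(f"pics/{n}1c.png",cv2.convertScaleAbs(cv2.resize(im[y0:y1,x0:x1],None,fx=4,fy=4,interpolation=cv2.INTER_CUBIC),alpha=1.5))
E
```

```text
clock: 2.35
position: [0.5507, 0.0799, 0.0769]
ee_rot: [0.241, 0.665, -0.242, 0.665]
ft_force: [-0.3, 0.5, -0.2]
grip_width: -0.003
```

View pics/top1c.png

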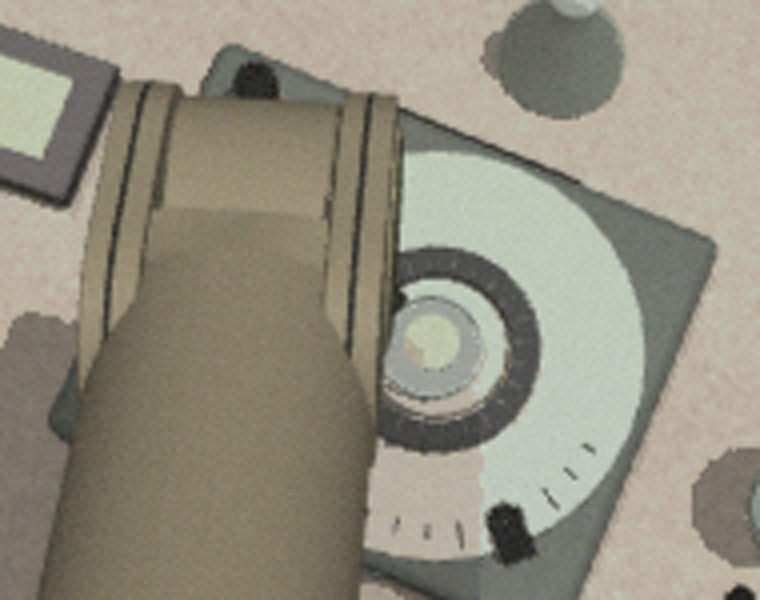

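View pics/side1c.png

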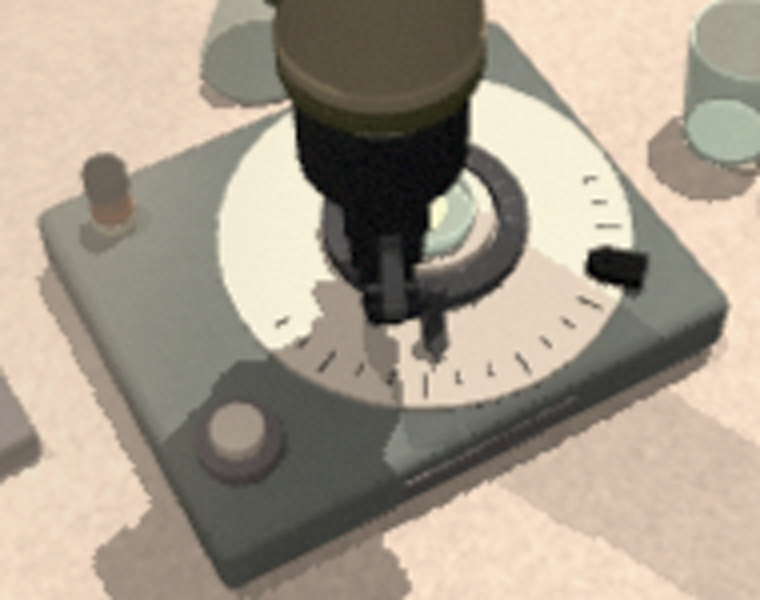

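```bash
cat >> h.py <<'E'
def arc(phi,d=.016,z=.077,ax=(.5875,.0150)):
    a=np.radians(phi);return [ax[0]+.07*np.cos(a)+d*np.sin(a),ax[1]+.07*np.sin(a)-d*np.cos(a),z],phi-90
E
python3 - <<'E'
from h import *
from workcell import readout
o=readout.get_obs();print(o["ft_force"])
for ph,d in [(140,.022),(140,.018),(140,.016),(142,.016),(145,.016),(150,.016),(155,.016),(160,.016),(165,.016),(170,.016)]:
    p,y=arc(ph,d);print(ph,*delta(p,y,o))
E
```

```text
[ 0.33314617 -0.85511317  0.62282097]
140 [0.1 0.1 0. ] [ 0.5 -4.3 -0.3]
140 [0.1 0.1 0. ] [ 0.5 -8.3 -0.3]
140 [0.1 0.1 0. ] [  0.5 -10.3  -0.3]
142 [-1.9  0.1  0. ] [  0.5 -12.7  -0.8]
145 [-4.9  0.1  0. ] [  0.5 -16.4  -1.5]
150 [-9.9  0.1  0. ] [  0.5 -22.7  -2.1]
155 [-14.9   0.1   0. ] [  0.5 -28.9  -2.1]
160 [-19.9   0.1   0.1] [  0.5 -35.2  -1.6]
165 [-24.9   0.1   0.1] [  0.5 -41.4  -0.6]
170 [-29.9   0.1   0.1] [  0.5 -47.4   1. ]
```

```bash
python3 -m inch '[[[0,0,0],[0,-4.3,0],1],[[0,0,0],[0,-8.3,0],1],[[0,0,0],[0,-10.3,0],1],[[-2,0,0],[0,-12.7,-0.8],1],[[-5,0,0],[0,-16.4,-1.5],1],[[-10,0,0],[0,-22.7,-2.1],1],[[-15,0,0],[0,-28.9,-2.1],1],[[-20,0,0],[0,-35.2,-1.6],1],[[-25,0,0],[0,-41.4,-0.6],1],[[-30,0,0],[0,-47.4,1],1]]'; python3 - <<'E'
from h import *
from workcell import readout,camera
o=readout.get_obs();print(o["ft_force"])
for ph in range(170,206,5):
    p,y=arc(ph);print(ph,*delta(p,y,o))
for n,(x0,y0,x1,y1) in (("side",(225,140,415,290)),):
    c=camera(n); np.savez(n+"2.npz",**c); im=c["pixels"][:,:,::-1]
    cv2.imwrite(f"pics/{n}2c.png",cv2.convertScaleAbs(cv2.resize(im[y0:y1,x0:x1],None,fx=4,fy=4,interpolation=cv2.INTER_CUBIC),alpha=1.5))
E
```

```text
clock: 3.7
position: [0.5215, 0.043, 0.0777]
ee_rot: [0.059, 0.704, -0.06, 0.705]
ft_force: [2.0, 1.4, 0.1]
grip_width: -0.002
[2.0039668  1.44544992 0.14160188]
170 [0.4 0.1 0. ] [ 0.7 -0.1 -0.1]
175 [-4.6  0.1  0. ] [ 0.7 -6.3 -1.3]
180 [-9.6  0.1  0.1] [  0.7 -12.5  -1.9]
185 [-14.6   0.1   0.1] [  0.7 -18.8  -2. ]
190 [-19.6   0.1   0.1] [  0.7 -25.   -1.5]
195 [-24.6   0.1   0.1] [  0.7 -31.2  -0.5]
200 [-29.6   0.1   0.1] [  0.7 -37.3   1. ]
205 [-34.6   0.1   0.1] [  0.7 -43.2   3.1]
```

View pics/side2c.png

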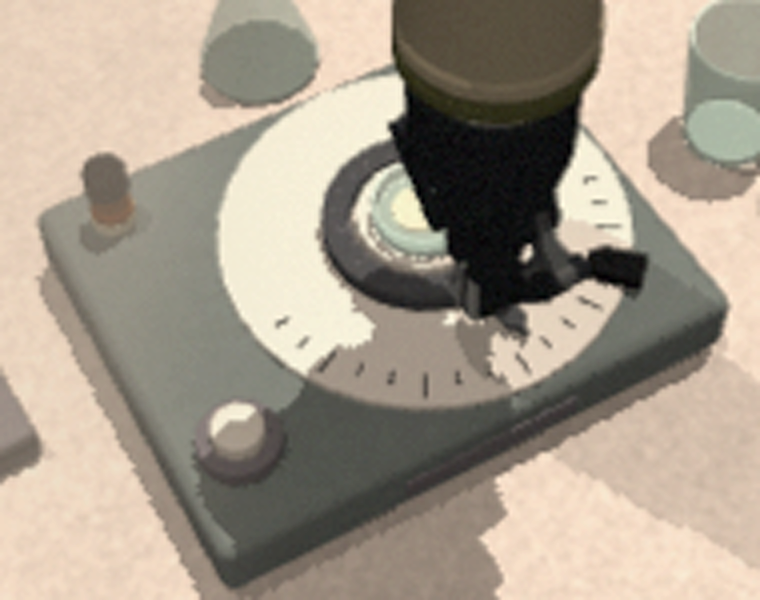

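```bash
python3 - <<'E'
from h import *
from workcell import readout
o=readout.get_obs()
c=np.load("side2.npz")
def cr(P): return ((proj(c,P)-[225,140])*4).round()
q=cast(c,225+522/4,140+332/4,.0615)[0,:2]-[.5875,.015];print("tip",np.hypot(*q),np.degrees(np.arctan2(q[1],q[0]))%360)
for ph in (165,170,175):
    a=np.radians(ph);u=np.array([np.cos(a),np.sin(a)])
    print(ph,cr([[*(np.array([.5875,.015])+r*u),z] for r,z in((.09,.0615),(.07,.064),(.07,.1))]).tolist())
R=Ro.from_quat(o["ee_rot"])
P=o["position"]+R.apply([[x,y,z] for x in(0,-.04) for y in(-.011,.011) for z in(-.0145,.0145)])
print(P.round(3).tolist(),cr(P).tolist(),cr(o["position"]))
# depth-based points around interesting area
for p in[(470,290),(510,295),(555,250),(580,268),(500,250),(530,285)]:
    print(p,depthpt(c,225+p[0]//4,140+p[1]//4).round(3))
E
```

```text
tip 0.08782107453265535 169.48109965237288
165 [[513.0, 341.0], [492.0, 310.0], [495.0, 269.0]]
170 [[526.0, 334.0], [502.0, 305.0], [506.0, 264.0]]
175 [[538.0, 326.0], [511.0, 299.0], [515.0, 258.0]]
[[0.505, 0.034, 0.078], [0.534, 0.029, 0.078], [0.509, 0.055, 0.078], [0.537, 0.051, 0.078], [0.505, 0.034, 0.118], [0.534, 0.029, 0.118], [0.509, 0.055, 0.118], [0.537, 0.051, 0.118]] [[515.0, 313.0], [479.0, 274.0], [480.0, 334.0], [445.0, 295.0], [519.0, 266.0], [482.0, 227.0], [482.0, 289.0], [446.0, 248.0]] [[479. 304.]]
(470, 290) [0.519 0.054 0.106]
(510, 295) [0.49  0.059 0.138]
(555, 250) [0.475 0.05  0.177]
(580, 268) [0.462 0.045 0.17 ]
(500, 250) [0.506 0.047 0.145]
(530, 285) [0.477 0.062 0.16 ]
```

```bash
python3 -m inch '[[[-4.6,0,0],[0.5,-6.3,-1.3],1],[[-9.6,0,0],[0.7,-12.5,-1.9],1],[[-14.6,0,0],[0.7,-18.8,-2],1],[[-19.6,0,0],[0.7,-25,-1.5],1],[[-24.6,0,0],[0.7,-31.2,-0.5],1],[[-29.6,0,0],[0.7,-37.3,1],1],[[-31.6,0,0],[0.7,-39.8,1.8],1],[[-31.6,0,0],[0.7,-39.8,1.8],1]]'; python3 - <<'E'
from h import *
from workcell import readout,camera
o=readout.get_obs();print(o["ft_force"],o["joint_pos"].round(2))
for ph in range(200,211,1):
    p,y=arc(ph);print(ph,*delta(p,y,o))
for n,(x0,y0,x1,y1) in (("side",(225,140,415,290)),):
    c=camera(n); np.savez(n+"3.npz",**c); im=c["pixels"][:,:,::-1]
    cv2.imwrite(f"pics/{n}3c.png",cv2.convertScaleAbs(cv2.resize(im[y0:y1,x0:x1],None,fx=4,fy=4,interpolation=cv2.INTER_CUBIC),alpha=1.5))
E
```

```text
clock: 4.75
position: [0.5162, 0.0024, 0.0769]
ee_rot: [-0.136, 0.694, 0.135, 0.694]
ft_force: [0.5, -0.0, 0.6]
grip_width: 0.001
[ 0.52857619 -0.01017017  0.55767174] [-0.43  0.25  0.38  1.94 -0.11  0.97  0.38]
200 [ 2.1 -0.   0.1] [-0.1  3.5  1.4]
201 [ 1.1 -0.   0.1] [-0.1  2.2  1.1]
202 [ 0.1 -0.   0.1] [-0.1  1.   0.8]
203 [-0.9 -0.   0.1] [-0.1 -0.2  0.5]
204 [-1.9 -0.   0.1] [-0.1 -1.4  0.3]
205 [-2.9 -0.   0.1] [-0.1 -2.7  0.1]
206 [-3.9 -0.   0.1] [-0.1 -3.9 -0.1]
207 [-4.9 -0.   0.1] [-0.1 -5.1 -0.3]
208 [-5.9 -0.   0.1] [-0.1 -6.4 -0.5]
209 [-6.9 -0.   0.1] [-0.  -7.6 -0.6]
210 [-7.9 -0.   0.1] [-0.  -8.9 -0.7]
```

View pics/side3c.png

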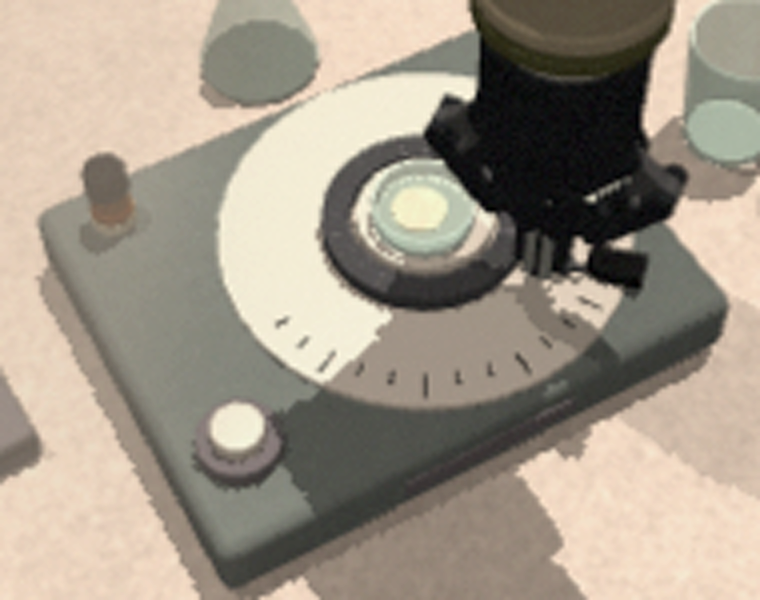

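```bash
python3 -m inch '[[[0,0,0],[0,10,0],1],[[0,0,0],[0,25,0],1],[[0,0,0],[-40,40,0],1],[[0,0,0],[-90,70,0],1],[[0,0,0],[-90,100,0],1],[[0,0,0],[-90,110,0],1],[[0,0,0],[-90,110,0],1]]'; python3 - <<'E'
from h import *
from workcell import readout,camera
for n,(x0,y0,x1,y1) in (("side",(335,170,405,220)),("top",(310,190,400,270))):
    c=camera(n); np.savez(n+"4.npz",**c); im=c["pixels"][:,:,::-1]
    cv2.imwrite(f"pics/{n}4c.png",cv2.convertScaleAbs(cv2.resize(im[y0:y1,x0:x1],None,fx=7,fy=7,interpolation=cv2.INTER_CUBIC),alpha=1.6))
    for ph in (200,203,206,208.5):
        a=np.radians(ph);print(n,ph,((proj(c,[.5875+.09*np.cos(a),.015+.09*np.sin(a),.0615])[0]-[x0,y0])*7).round())
E
```

```text
clock: 5.68
position: [0.4742, 0.1048, 0.1661]
ee_rot: [-0.137, 0.694, 0.135, 0.694]
ft_force: [-0.2, -0.6, 0.2]
grip_width: -0.005
side 200 [245. 274.]
side 203 [251. 262.]
side 206 [255. 250.]
side 208.5 [258. 240.]
top 200 [302. 403.]
top 203 [317. 399.]
top 206 [332. 394.]
top 208.5 [344. 390.]
```

View pics/side4c.png

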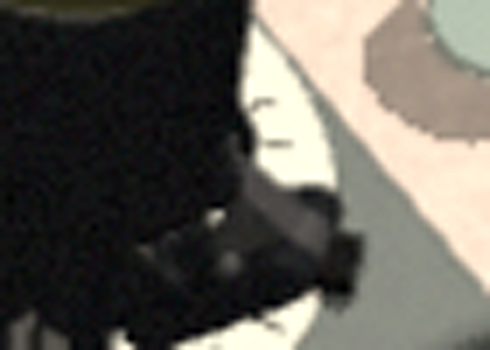

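View pics/top4c.png

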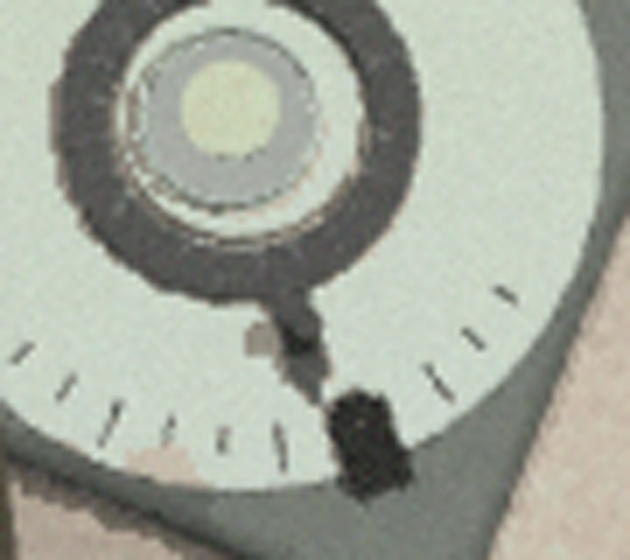

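```bash
cat > meas.py <<'E'
from h import *
def meas(c,verbose=1):
    ax=np.array([.5875,.015]); g=c["pixels"].max(2)
    yy,xx=np.mgrid[225:272,330:385]; xx=xx.ravel();yy=yy.ravel();v=g[yy,xx].astype(float)
    P=cast(c,xx,yy,.0615)[:,:2]-ax; r=np.hypot(*P.T); a=np.degrees(np.arctan2(P[:,1],P[:,0]))%360
    w=np.clip((130-v)/80,0,1)
    for r0,r1 in((.078,.082),(.080,.085),(.083,.088),(.095,.105),(.105,.118),(.095,.118)):
        s=(r>r0)&(r<r1)&(w>.35)&(a>190)&(a<222); print(r0,r1,s.sum(),"ang",round((a[s]*w[s]).sum()/max(w[s].sum(),1e-9),2),a[s].min().round(1) if s.any() else '',a[s].max().round(1) if s.any() else '')
E
python3 - <<'E'
from meas import *
meas(np.load("top4.npz")); print(); meas(np.load("top0.npz"))
from workcell import readout
o=readout.get_obs()
for ph,d in((200,.03),(203,.018),(207.5,.016),(208,.016),(208.5,.016)):
    p,y=arc(ph,d); print(ph,*delta(p,y,o))
E
```

```text
0.078 0.082 14 ang 201.9 196.7 206.6
0.08 0.085 14 ang 201.83 196.7 206.1
0.083 0.088 9 ang 202.01 199.3 203.8
0.095 0.105 54 ang 207.52 193.8 214.6
0.105 0.118 119 ang 207.29 190.8 222.0
0.095 0.118 173 ang 207.37 190.8 222.0

0.078 0.082 0 ang 0.0  
0.08 0.085 0 ang 0.0  
0.083 0.088 0 ang 0.0  
0.095 0.105 56 ang 207.41 193.6 214.6
0.105 0.118 120 ang 207.24 190.8 222.0
0.095 0.118 176 ang 207.29 190.8 222.0
200 [ 2.  -0.1  0.1] [ 89.3 -91.7   2.6]
203 [-1.  -0.1  0.1] [  89.4 -107.3    1.2]
207.5 [-5.5 -0.1  0.1] [  89.4 -114.9    0.3]
208 [-6.  -0.1  0.1] [  89.4 -115.5    0.2]
208.5 [-6.5 -0.1  0.1] [ 8.940e+01 -1.161e+02  1.000e-01]
```

```bash
python3 -m inch '[[[0,0,0],[0,-45,1],1],[[0,0,0],[15,-88,2],1],[[0,0,0],[50,-91.7,2],1],[[0,0,0],[80,-91.7,2],1],[[0,0,0],[89.4,-93,2],1],[[0,0,0],[89.4,-100,2],1],[[-1,0,0],[89.4,-107.3,1.2],1],[[-3,0,0],[89.4,-111.5,0.7],1],[[-5,0,0],[89.4,-114.3,0.4],1],[[-6.3,0,0],[89.4,-115.9,0.1],1]]'; python3 -m inch '[[[0,0,0],[0,0,0],1]]';python3 - <<'E'
from h import *
from workcell import readout
o=readout.get_obs()
for ph,d in((208.3,.016),(208,.026),(208,.051)):
    p,y=arc(ph,d); print(ph,*delta(p,y,o))
E
```

```text
clock: 7.02
position: [0.5189, -0.0043, 0.078]
ee_rot: [-0.174, 0.685, 0.173, 0.686]
ft_force: [-0.8, 1.6, 1.2]
grip_width: -0.001
clock: 7.15
position: [0.5191, -0.0045, 0.0784]
ee_rot: [-0.174, 0.685, 0.173, 0.686]
ft_force: [-0.1, 1.2, -2.4]
grip_width: 0.004
208.3 [0.1 0.  0.1] [ 1.4  0.7 -0.6]
208 [0.4 0.  0.1] [ 1.4 11.1 -0.4]
208 [0.4 0.  0.1] [ 1.4 36.1 -0.2]
```

```bash
python3 -m inch '[[[0,0,0],[0,10,0],1],[[0,0,0],[0,25,0],1],[[0,0,0],[-40,40,0],1],[[0,0,0],[-90,70,0],1],[[0,0,0],[-90,110,0],1],[[0,0,0],[-90,130,0],1],[[0,0,0],[-90,130,0],1]]'; python3 - <<'E'
from meas import *
from workcell import readout,camera
for n,(x0,y0,x1,y1) in (("side",(335,170,405,220)),("top",(310,190,400,270))):
    c=camera(n); np.savez(n+"5.npz",**c); im=c["pixels"][:,:,::-1]
    cv2.imwrite(f"pics/{n}5c.png",cv2.convertScaleAbs(cv2.resize(im[y0:y1,x0:x1],None,fx=7,fy=7,interpolation=cv2.INTER_CUBIC),alpha=1.6))
meas(c)
E
```

```text
clock: 8.02
position: [0.4561, 0.112, 0.1683]
ee_rot: [-0.175, 0.685, 0.174, 0.686]
ft_force: [-0.4, -0.0, 0.5]
grip_width: 0.003
0.078 0.082 15 ang 207.7 201.8 212.9
0.08 0.085 16 ang 207.65 202.4 212.2
0.083 0.088 12 ang 207.41 202.4 211.6
0.095 0.105 53 ang 207.61 193.9 214.6
0.105 0.118 119 ang 207.29 190.8 222.0
0.095 0.118 172 ang 207.4 190.8 222.0
```

View pics/side5c.png

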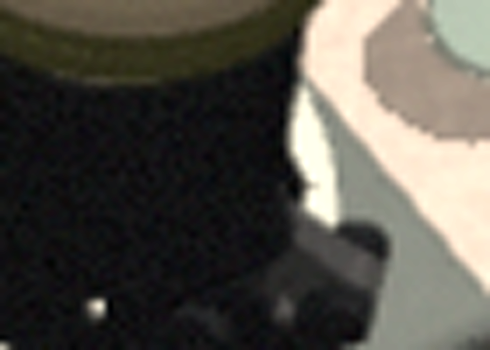

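View pics/top5c.png

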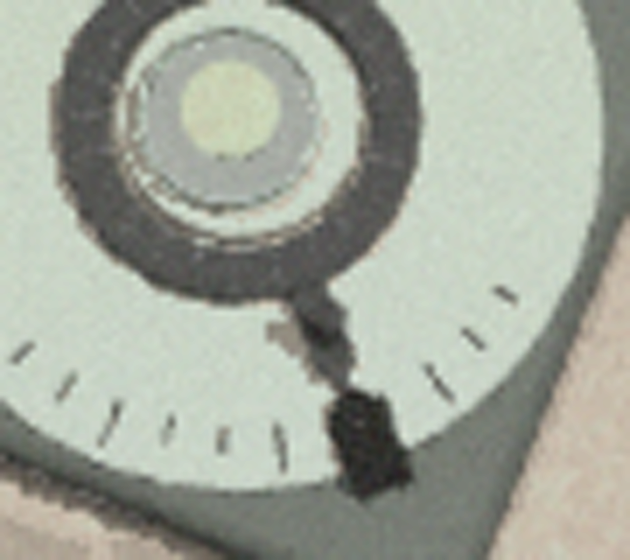

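```bash
python3 - <<'E'
from h import *
from workcell import readout
for n,uv in(("top",(268,210)),("side",(284,247))):
    c=np.load(n+"0.npz"); L=[]
    for v in range(uv[1]-13,uv[1]+14):
        for u in range(uv[0]-13,uv[0]+14):
            p=depthpt(c,u,v); L.append([np.hypot(*(p[:2]-[.5585,.1727])),p[2]])
    L=np.array(L)
    for a in range(0,30,3):
        s=(L[:,0]>=a/1e3)&(L[:,0]<(a+3)/1e3)
        if s.any(): print(n,a,np.median(L[s,1]).round(4),s.sum())
o=readout.get_obs()
R=Ro.from_quat(o["ee_rot"]);print(np.degrees(np.arctan2(R.as_matrix()[1,1],R.as_matrix()[0,1])))
for z in(.13,.073,.0665):print(delta([.5585,.1727,z],118.7,o))
E
```

```text
top 0 0.0711 8
top 3 0.0711 19
top 6 0.0714 32
top 9 0.0705 41
top 12 0.0665 52
top 15 0.0609 63
top 18 0.0607 81
top 21 0.0501 85
top 24 0.0489 95
top 27 0.0488 89
side 0 0.0725 8
side 3 0.0727 19
side 6 0.0724 33
side 9 0.0722 56
side 12 0.0676 70
side 15 0.0625 53
side 18 0.0619 109
side 21 0.0539 83
side 24 0.0505 43
side 27 0.0504 55
118.41181358546768
(array([-0.3,  0. ,  0.1]), array([ 38.2,   7.1, 119.1]))
(array([-0.3,  0. ,  0.1]), array([ 95.2,   7.2, 119. ]))
(array([-0.3,  0. ,  0.1]), array([101.7,   7.2, 119. ]))
```

```bash
python3 -m inch '[[[0,0,0],[0,3,45],1],[[0,0,0],[0,7,95],1],[[0,0,0],[15,7,119],1],[[0,0,0],[50,7,119],1],[[0,0,0],[80,7,119],1],[[0,0,0],[89,7,119],1],[[0,0,0],[90,7,119],1],[[0,0,0],[90,7,119],1]]'; python3 - <<'E'
from h import *
from workcell import readout,camera
for n,(x0,y0,x1,y1) in (("side",(245,160,405,290)),):
    c=camera(n); np.savez(n+"6.npz",**c); im=c["pixels"][:,:,::-1]
    cv2.imwrite(f"pics/{n}6c.png",cv2.convertScaleAbs(cv2.resize(im[y0:y1,x0:x1],None,fx=4.5,fy=4.5,interpolation=cv2.INTER_CUBIC),alpha=1.6))
o=readout.get_obs()
for z in(.073,.0665):print(delta([.5585,.1727,z],118.7,o))
E
```

```text
clock: 9.12
position: [0.5594, 0.1725, 0.0795]
ee_rot: [-0.174, 0.684, 0.173, 0.687]
ft_force: [-0.9, 0.3, 0.7]
grip_width: 0.007
(array([-0.3,  0.2,  0.2]), array([ 6.6,  0.5, -0.8]))
(array([-0.3,  0.2,  0.2]), array([13.1,  0.5, -0.8]))
```

View pics/side6c.png

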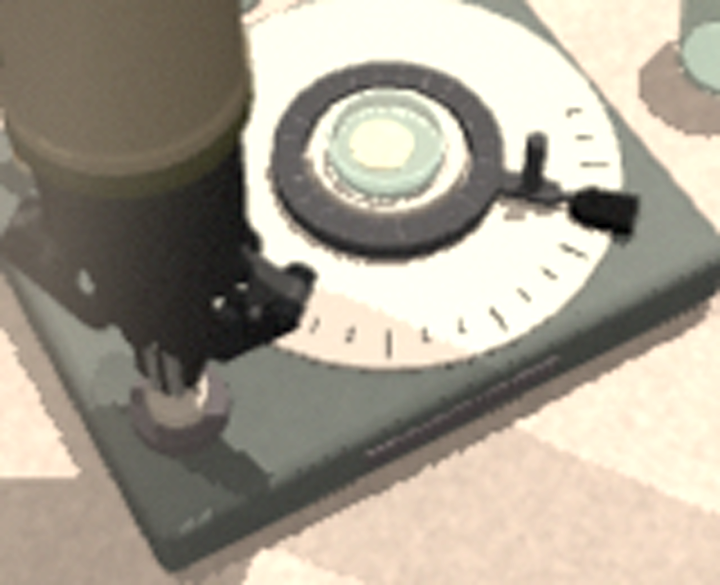

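```bash
python3 -m inch '[[[0,0,0],[4,0,0],1],[[0,0,0],[8,0,0],1],[[0,0,0],[10,0,0],1],[[0,0,0],[12,0,0],1],[[0,0,0],[12.5,0,0],1],[[0,0,0],[12.5,0,0],1],[[0,0,0],[12.5,0,0],1]]'
```

```text
clock: 10.05
position: [0.5597, 0.1727, 0.0673]
ee_rot: [-0.174, 0.684, 0.173, 0.687]
ft_force: [0.6, 0.5, 3.6]
grip_width: -0.002
```

```bash
python3 -m inch '[[[0,0,0],[1,0,0],1],[[0,0,0],[1,0,0],1],[[0,0,0],[1,0,0],1]]';python3 -m inch '[[[0,0,0],[1,0,0],1],[[0,0,0],[1,0,0],1],[[0,0,0],[1,0,0],1]]'
```

```text
clock: 10.42
position: [0.5597, 0.1727, 0.0663]
ee_rot: [-0.174, 0.684, 0.173, 0.687]
ft_force: [0.2, -0.0, 4.8]
grip_width: 0.002
clock: 10.8
position: [0.5597, 0.1728, 0.066]
ee_rot: [-0.174, 0.684, 0.173, 0.687]
ft_force: [-4.2, -0.7, 12.0]
grip_width: 0.002
```

The press bottomed out: the force jumped to 12 N at z = 66 mm. Next I lift clear and check.

```bash
python3 -m inch '[[[0,0,0],[-4,0,0],1],[[0,0,0],[-15,0,0],1],[[0,0,0],[-50,0,0],1],[[0,0,0],[-100,0,0],1],[[0,0,0],[-140,40,0],1],[[0,0,0],[-140,90,0],1],[[0,0,0],[-140,140,0],1],[[0,0,0],[-140,180,0],1],[[0,0,0],[-140,180,0],1]]'; python3 - <<'E'
from meas import *
from workcell import readout,camera
for n,(x0,y0,x1,y1) in (("side",(225,120,425,270)),("top",(235,120,435,270))):
    c=camera(n); np.savez(n+"7.npz",**c); im=c["pixels"][:,:,::-1]
    cv2.imwrite(f"pics/{n}7c.png",cv2.convertScaleAbs(cv2.resize(im[y0:y1,x0:x1],None,fx=4,fy=4,interpolation=cv2.INTER_CUBIC),alpha=1.6))
meas(c)
print([depthpt(c,268+i,210+j)[2].round(4) for i in(-2,0,2) for j in(-2,0,2)], readout.get_obs()["joint_velocities"].round(3))
E
```

```text
clock: 11.92
position: [0.4709, 0.3344, 0.2054]
ee_rot: [-0.176, 0.684, 0.175, 0.686]
ft_force: [0.7, -0.1, 0.2]
grip_width: 0.002
0.078 0.082 15 ang 207.73 201.8 212.9
0.08 0.085 16 ang 207.67 202.4 212.2
0.083 0.088 12 ang 207.41 202.4 211.6
0.095 0.105 53 ang 207.68 193.9 214.6
0.105 0.118 119 ang 207.35 190.8 222.0
0.095 0.118 172 ang 207.46 190.8 222.0
[np.float64(0.0731), np.float64(0.0747), np.float64(0.0717), np.float64(0.0738), np.float64(0.0683), np.float64(0.0724), np.float64(0.0701), np.float64(0.0713), np.float64(0.0746)] [ 0.019 -0.002  0.021  0.002  0.001  0.     0.002]
```

View pics/side7c.png

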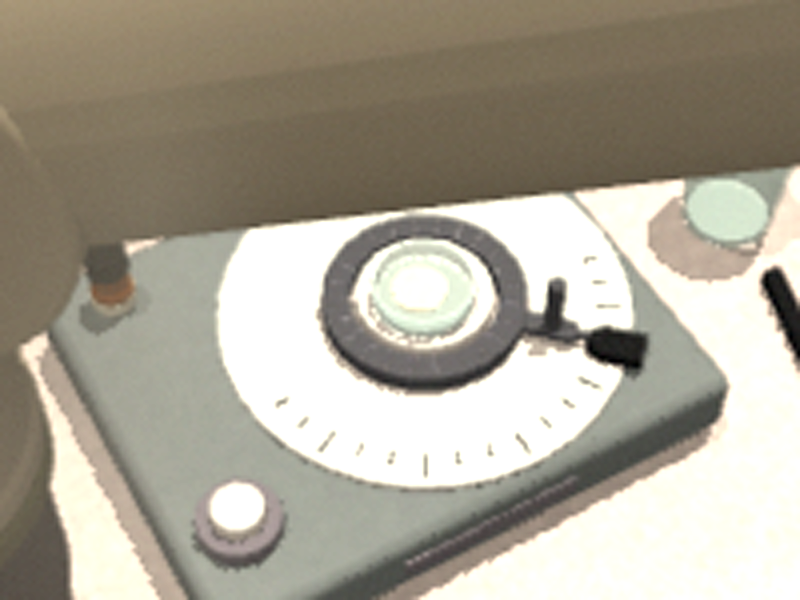

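View pics/top7c.png

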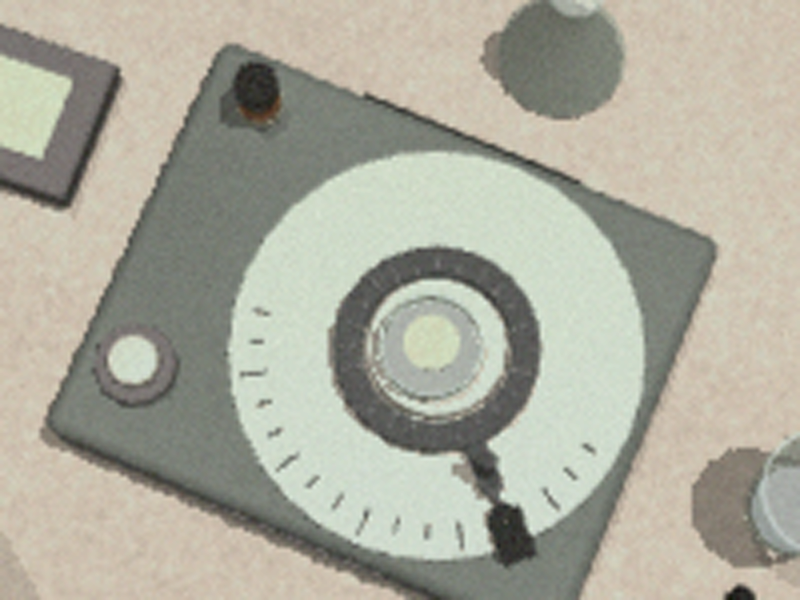

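Both views show the pointer meeting the wedge's nose: side crop at about (585,340), top crop at about (497,505). The button is up at about 72 mm, and the dish, vial and other things look unmoved. The arm is clear, so I'm handing in.

```bash
python3 -c "
from workcell import manip
print(manip.hand_in())"
```

```text
the job is handed in; nothing more can be done
None
```

The polariser lever is lined up with the index wedge, the lamp button has been pressed fully down and let up again, and the job is handed in at about 12 s. `hand_in` gives no verdict, so I don't have the judge's result.

- **Lever:** I pushed the post round with closed fingers in two pushes, from about 140° to about 208° in world angle. Sampled wrist forces stayed below about 3 N, though I only read them at the end of each call. The last top view puts the pointer at about 207.4–207.7° and the wedge at about 207.5°.
- **Disagreement on the wedge angle:** stricter masks of the first pictures put the wedge at 208.1° (side) and 208.7° (top). At worst that is about 1.3°, or roughly 2 mm at the pointer against the 4 mm allowed.
- **Button:** I pressed until it hit its stop, at fingertip height 66 mm with 12 N. Afterwards its top read about 72 mm, the same as before the press.
- **Everything else:** the wedge measured the same before and after. The dish, vial, beaker, flask and slide box looked unmoved in the last pictures, and the part of the marker in view did too; I compared these by eye, not by measurement. The arm finished clear of everything.

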